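Wind the music box on the shop counter

ROBOT

A 6-joint arm with a two-finger parallel gripper is mounted at the origin on the work surface. World frame = base frame: x ahead of the robot, y to its left, z up, the work surface at z = 0. Lengths are in m, angles in rad, forces in N, time in s.
With the tool pointing down it reaches from about 0.4 to 0.825 m from the base axis. Payload 7 kg.
Tool frame: the origin (TCP) lies at the very end of the fingers, on their centre line; the grasp point (between the pads) lies 19 mm behind it; x points along the fingers, y is the direction in which the jaws open and shut, and the axes are right-handed (so a half turn about x gives the same grasp; the last joint's range is limited). The gripper opens to 88 mm and grips with 3 to 60 N. Pads are 19 mm wide; open, the fingers measure 130 mm over their backs; the gripper's body (78 mm by 193 mm) begins 47 mm behind the grasp point.
Start: joints at [-0.869, 0.359, 0.012, 0, -1.224, -0.288], TCP at [0.271, -0.618, 0.227] pointing down, gripper open.
Joint ranges: [-3.07, 3.07], [-1.43, 2.12], [-1.02, 1.25], [-3.03, 1.67], [-3.05, -0], [-3.03, 3.03]. Speed limits (rad/s): [2.39, 2.39, 3.01, 3.14, 3.14, 3.14].

INTERFACE

Orientations are given as [roll, pitch, yaw] about the fixed x, y, z axes, in that order (R = Rz(yaw) Ry(pitch) Rx(roll)).
In Python, from station import arm, cams gives the robot as it stands. The module is installed in compiled form; this text tells all that it offers.
- The arm moves only by the tool carry_out, never from a script. Its argument "deltas" is a list of rows, each a list of 6 numbers: the shift along the tool's x, y, z in units of 0.04 m (1.0 is 0.04 m), then the turn, a rotation vector about the tool's x, y, z in units of 4 degrees (1.0 is 4 degrees). In form: [[tx, ty, tz, ax, ay, az], ...]. A call has 1 to 5 rows; each row shifts and turns the pose as measured when the row begins, along the tool's axes as they then stand; what a row does not reach is not made up. A row lasts 1/10 s, in which the tool goes at most 50 mm and 8.59 degrees, less where a joint would pass 70% of its speed; a pose out of reach is approached as far as the arm can. A call with a number of a shift or a turn outside -1 to 1 is refused whole. A call with a gripper value outside its range is refused whole. "hand" is the closure, from 0 (fully open) to 1 (shut), set as the call begins (left out, the last holds). The fingers move at their own pace and stop on an object; "newtons" is the grip in N (left out, the last holds). Time passes only in rows, so rows that do not move let the fingers close. It gives the time, the measured TCP pose, the force and the opening at its end, in the units of the state.
- arm.get_state(): the state, without advancing time (a new reading comes with each control period).
- cams.grab_frame(name): name is "scene" or "side" or "wrist"; returns a dict with "pixels" (480x640x3 uint8, red, green, blue), "fx", "fy", "cx", "cy" (pixels), "T" (4x4, takes a point from camera to world coordinates); the wrist camera has in their place "hand_eye" (4x4, takes a point from camera to tool coordinates, whose origin is the TCP and whose axes are the tool frame's). Camera axes: x right, y up, looking along -z (the intrinsics and any distortion apply to the point x, -y, -z); pixel columns grow to the right and rows downward; lengths in m; the calibration is good to about 2 mm. A picture is of the moment at which its call begins: read the wrist's pose just before it. There is no depth.
- arm.job_done(): hands the job in, once; it reports no verdict.
The state is a dict: "t": time; "q": joint angles; "qd": joint speeds; "joint_efforts": joint torques, N m; "eef_pos": TCP position; "ee_rot": TCP orientation; "force": force on the tool from outside, world axes, zero at the start; "moment": the same for the moment, N m; "width": finger opening in m.
Only numpy, scipy, OpenCV 4.12 (cv2) and the standard library are available. Lean on these libraries where they do the work, as an engineer would, in place of code of your own. Each camera call takes 0.05 s, during which the arm holds its last target.

TASK

Wind up the wooden music box: turn its flat brass key clockwise, part of a turn at a time with a fresh grip for each, until the spring is fully wound and the key comes up firm against its stop. Do not force it hard beyond that point; then let go of the key, and leave the other things on the counter where they are.

Things in the scene. Friction and masses are not known exactly. Their poses are not given: they have to be found in the camera images.
- key_grip (a point): Centre of the chunky flat brass key: a block 36 mm wide (x axis), 16 mm thick (y axis), 28 mm tall (z axis), its faces flat, to be pinched either way; alike after a half turn. z is the turning axis: square to the case's sloping top, pointing out of it, leaning 0.35 rad from vertical towards the case's low front edge. This point lies 34 mm out from the sloping face. Winding is clockwise seen from outside (negative about z).
- key_foot (a point): Foot of the key's axis on the sloping face, turning with the spring drum; z as for the key. From here outwards along z: a round brass collar 26 mm wide to 7 mm, a 9 mm shank to 20 mm, the key's plate from 20 to 48 mm.
- drum (a joint): How far the spring is wound, rad: grows as the key is turned clockwise and stays when the key is let go. 6.6 is fully wound, against a firm stop; it starts somewhere from 0.3 to 1.8.
- key (a joint): Elastic twist of the key against the drum, rad; torque on the key = 0.6 N m per rad of it. The key is sprung: the drum follows only when the twist reaches about 0.2 (0.14 N m, little wound) to 0.33 (0.20 N m, near full); at the stop it grows with all further turning. Let go, the key springs back to 0 while the drum stays. The key's whole turn is drum + key.
- case_front (a point): Middle of the music box's low front edge, at table height, facing roughly to the robot; x axis points to its high back, z up. Wooden case 200 mm deep (x), 170 mm wide (y), fixed to the counter; its sloping top rises from 75 mm at the front to 149 mm at the back, with a brass cylinder and comb (up to 13 mm proud) across the upper end. The key's foot is 67 mm behind this edge, on the middle line.
- books_mid (a point): Bystander: centre of a pile of three books, 130 x 100 x 60 mm, loose; leave alone.
- pen_jar_mid (a point): Bystander: centre of a glass jar of pens, 68 mm across, 75 mm tall (pens to 120 mm), loose; leave alone.
- vase_mid (a point): Bystander: centre of a white bulbous vase, 76 mm across and 100 mm tall, loose; leave alone.
- tin_mid (a point): Bystander: centre of a round tin, 64 mm across and 70 mm tall, loose; leave alone.

How it is judged:
On the way:
1. the spring is partly wound (2.6 rad or more) and the key has been let go for a fresh grip (value of joint drum between 2.6 and 6.2 rad and value of joint key below 0.1 rad), for 0.1 s.
At the end, for the whole second after the job is handed in: The spring is fully wound: drum at the stop (6.6 rad) to within 0.2 rad, and the key has been let go (twist under 0.1 rad either way) (value of joint drum above 6.4 rad and value of joint key between -0.1 and 0.1 rad); the robot touches nothing.
It fails at once if the key is forced: twisted clockwise by more than 0.8 rad (0.48 N m, over twice the winding torque) (value of joint key above 0.8 rad).
It fails at once if the key is forced backwards (twisted anticlockwise by more than 0.5 rad) (value of joint key below -0.5 rad).
It fails at once if a bystander is moved by more than 20 mm (distance of any of books_mid, pen_jar_mid, vase_mid, tin_mid from where it was at the start of the episode above 0.02 m).
It also fails if it takes over 69 s, if anything falls off the work surface, if the arm or the gripper's body presses on something with over 40 N, if the wrist force passes 120 N, or if a joint passes its speed limit or range.

## Working session

There is one attempt and no reset: what is moved stays moved. The work goes in short steps, Python scripts to look and compute and a tool call to move; the robot and the scene stay as the last step left them, time stands still between calls to the robot, and variables do not carry over. Pictures are saved under pics/ and viewed, and the job is handed in when it is done.

Besides the shell and the picture viewer there is one more tool, called after "Request:" as name([rows], argument=value, ...), one row to a line, values as JSON. carry_out: Moves the arm, as the interface text tells. Shifts and turns lie within -1 to 1; 1 stands for 0.04 m of shift or 4 degrees of turn. Its arguments: {"type":"object","properties":{"deltas":{"type":"array","items":{"type":"array","items":{"type":"number","minimum":-1,"maximum":1}}},"hand":{"type":"number"},"newtons":{"type":"number"}},"required":["deltas"]}

```bash
mkdir -p pics; python3 - <<'E'
from station import arm, cams
import cv2,json,numpy as np
print(arm.get_state())
for n in ["scene","side","wrist"]:
    f=cams.grab_frame(n); cv2.imwrite(f"pics/{n}0.png",f["pixels"][:,:,::-1])
    print(n,{k:(np.round(v,4).tolist() if k!="pixels" else 0) for k,v in f.items()})
E
```

```text
{'t': 0.0, 'q': array([-8.68913158e-01,  3.59413028e-01,  1.10511925e-02, -3.81121382e-04,
       -1.22413218e+00, -2.88107800e-01]), 'qd': array([ 0.00166345, -0.00034888, -0.00102636, -0.00054327, -0.00115076,
       -0.00084129]), 'joint_efforts': array([ 1.86240213e-03, -5.82711303e+01,  2.93054670e+01,  6.99728921e+00,
        6.53704628e-03, -1.62275228e-04]), 'eef_pos': array([ 0.27117563, -0.61757523,  0.22559689]), 'ee_rot': array([1.65094794, 1.56906123, 2.06459352]), 'force': array([0.38250816, 0.40439632, 0.45775085]), 'moment': array([-0.03117923,  0.00765246, -0.01279469]), 'width': 0.08718627849306285}
scene {'pixels': 0, 'fx': 474.1759, 'fy': 474.1759, 'cx': 314.9018, 'cy': 223.1408, 'T': [[-0.4372, -0.4825, 0.7589, 1.35], [0.8992, -0.2177, 0.3796, 0.4471], [-0.018, 0.8484, 0.5291, 0.6679], [0.0, 0.0, 0.0, 1.0]]}
side {'pixels': 0, 'fx': 519.2454, 'fy': 519.2454, 'cx': 330.7529, 'cy': 241.644, 'T': [[0.9935, 0.04, -0.1068, 0.4385], [-0.1125, 0.4947, -0.8617, -0.6809], [0.0183, 0.8681, 0.496, 0.5313], [0.0, 0.0, 0.0, 1.0]]}
wrist {'pixels': 0, 'fx': 365.8726, 'fy': 365.8726, 'cx': 319.8059, 'cy': 240.2493, 'hand_eye': [[0.0001, 0.2481, -0.9687, -0.1582], [1.0, -0.0001, 0.0001, -0.0006], [-0.0001, -0.9687, -0.2481, -0.0656], [0.0, 0.0, 0.0, 1.0]]}
```

View pics/scene0.png

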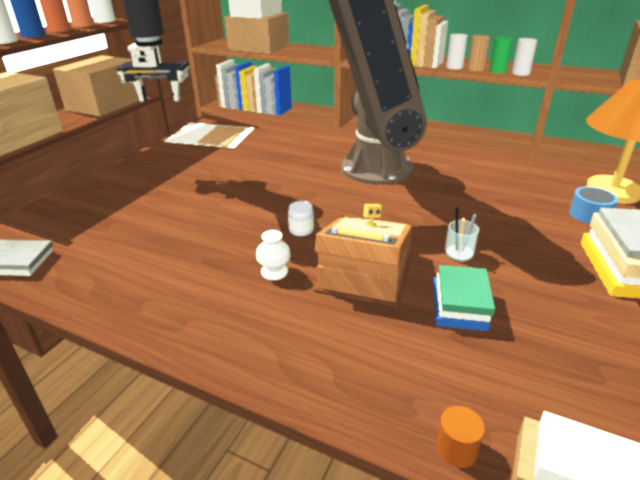

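View pics/side0.png

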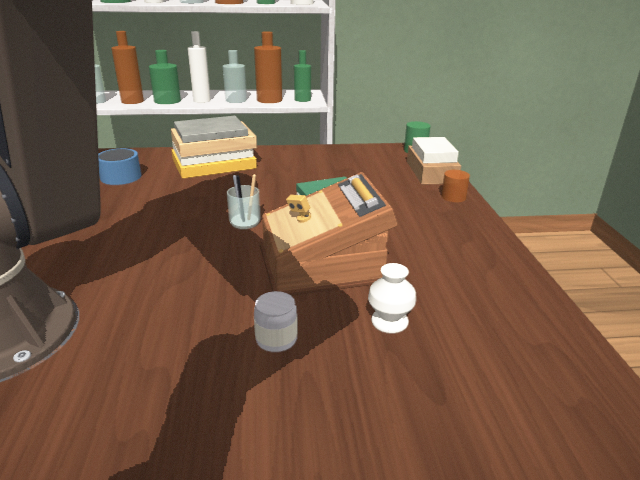

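View pics/wrist0.png

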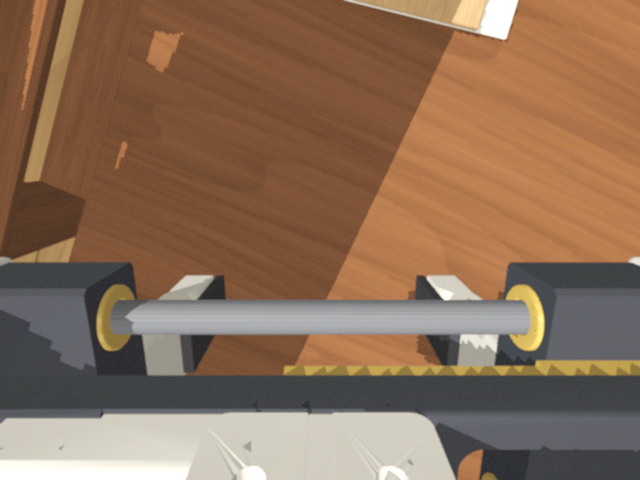

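```bash
python3 - <<'E'
import cv2
a=cv2.imread("pics/scene0.png")[190:310,300:430]; cv2.imwrite("pics/sc_c.png",cv2.resize(a,None,fx=5,fy=5,interpolation=cv2.INTER_CUBIC)[:600,:800])
a=cv2.imread("pics/side0.png")[165:295,250:410]; cv2.imwrite("pics/si_c.png",cv2.resize(a,None,fx=4.5,fy=4.5,interpolation=cv2.INTER_CUBIC))
E
```

```text
(no output)
```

View pics/sc_c.png

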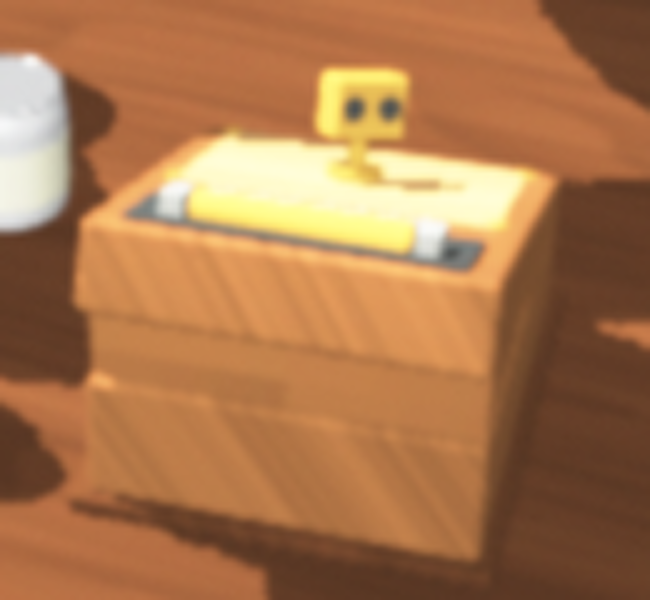

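View pics/si_c.png

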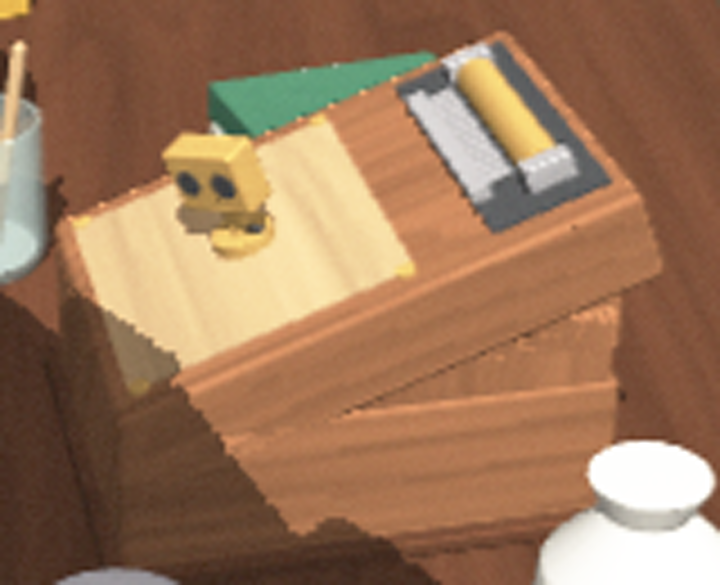

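```bash
cat > h.py <<'E'
import numpy as np, cv2
from scipy.optimize import least_squares
from scipy.spatial.transform import Rotation as R
CAM={"scene":(474.1759,314.9018,223.1408,np.array([[-0.4372,-0.4825,0.7589,1.35],[0.8992,-0.2177,0.3796,0.4471],[-0.018,0.8484,0.5291,0.6679],[0,0,0,1]])),
"side":(519.2454,330.7529,241.644,np.array([[0.9935,0.04,-0.1068,0.4385],[-0.1125,0.4947,-0.8617,-0.6809],[0.0183,0.8681,0.496,0.5313],[0,0,0,1]]))}
def proj(c,P):
    f,cx,cy,T=CAM[c]; p=(np.atleast_2d(P)-T[:3,3])@T[:3,:3]
    return np.c_[cx+f*p[:,0]/-p[:,2], cy-f*p[:,1]/-p[:,2]]
def case2w(p,P): # p=x,y,yaw
    c,s=np.cos(p[2]),np.sin(p[2]); P=np.atleast_2d(P)
    return np.c_[p[0]+c*P[:,0]-s*P[:,1], p[1]+s*P[:,0]+c*P[:,1], P[:,2]]
A=0.35
FOOT=np.array([.067,0,.075+.067*np.tan(np.arctan(.074/.2))])
Z=np.array([-np.sin(A),0,np.cos(A)]); X=np.array([np.cos(A),0,np.sin(A)]); Y=np.array([0,1.,0])
def key2case(th,P):
    P=np.atleast_2d(P); x=np.cos(th)*X+np.sin(th)*Y; y=-np.sin(th)*X+np.cos(th)*Y
    return FOOT+P[:,:1]*x+P[:,1:2]*y+P[:,2:]*Z
E
cat > fit.py <<'E'
from h import *
sc=lambda *a: [300+a[0]/5,190+a[1]/5]
si=lambda *a: [250+a[0]/4.5,165+a[1]/4.5]
C=[("scene",(.2,-.085,.149),sc(80,226)),("scene",(.2,.085,.149),sc(497,292)),("scene",(0,.085,.075),sc(557,178)),
("side",(.2,-.085,.149),si(637,195)),("side",(.2,.085,.149),si(503,33)),("side",(0,.085,.075),si(63,228)),
("scene",FOOT+.007*Z,sc(355,172)),("side",FOOT+.007*Z,si(242,233))]
def res(p): return np.concatenate([proj(c,case2w(p,P))[0]-u for c,P,u in C])
r=least_squares(res,[.6,0,0]); print(r.x,np.round(r.fun.reshape(-1,2),1))
p=r.x; print("foot",case2w(p,FOOT),"grip",case2w(p,FOOT+.034*Z))
g=case2w(p,FOOT+.034*Z); print(proj("scene",g),proj("side",g))
# key draw for several thetas
ims={c:cv2.imread(f"pics/{c}0.png") for c in("scene","side")}
rows=[]
B=np.array([[x,y,z] for x in(-.018,.018) for y in(-.008,.008) for z in(.02,.048)])
E=[(i,j) for i in range(8) for j in range(i) if bin(i^j).count("1")==1]
for c in ims:
  row=[]
  for th in np.radians([0,30,60,90,120,150]):
    u0=proj(c,g)[0].round()-20
    cr=ims[c][int(u0[1]):int(u0[1])+45,int(u0[0]):int(u0[0])+40]
    k=6 if 0 else 5; cr=cv2.resize(cr,None,fx=k,fy=k)
    uv=(proj(c,case2w(p,key2case(th,B)))-u0+.5)*k
    for i,j in E: cv2.line(cr,tuple(int(v) for v in uv[i]),tuple(int(v) for v in uv[j]),(255,0,0),1)
    row.append(cr)
  rows.append(np.vstack([np.hstack(row[:3]),np.hstack(row[3:])]))
for c,r in zip(ims,rows): cv2.imwrite(f"pics/th_{c}.png",r)
E
python3 fit.py
```

```text
[0.42891557 0.14725984 0.14008568] [[-1.1 -2.3]
 [ 0.4 -1.8]
 [ 0.   0.1]
 [ 1.5 -1.1]
 [ 0.9 -2.2]
 [-1.3 -2. ]
 [-0.8 -1.5]
 [ 0.4 -1.4]]
foot [[0.49525924 0.15661491 0.09979   ]] grip [[0.48371492 0.15498706 0.13172867]]
[[371.56996466 211.11159131]] [[299.01869127 203.14682133]]
```

View pics/th_scene.png

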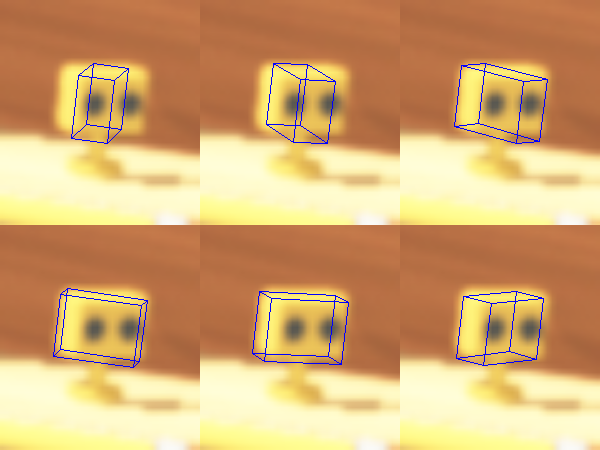

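View pics/th_side.png

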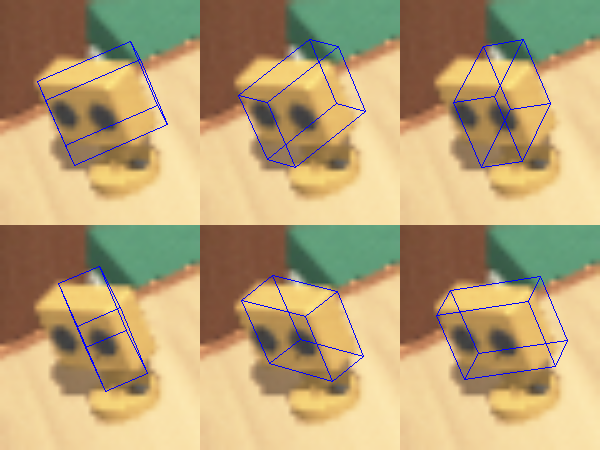

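```bash
cat >> h.py <<'E'
P0=np.array([0.42891557,0.14725984,0.14008568])
def keyframe(th,p=P0):
    Rc=R.from_euler('z',p[2]).as_matrix()
    x=np.cos(th)*X+np.sin(th)*Y; y=-np.sin(th)*X+np.cos(th)*Y
    return Rc@np.c_[x,y,Z]
def tool_pose(th,out,p=P0,flip=0):
    K=keyframe(th,p); pos=case2w(p,FOOT+out*Z)[0]
    s=-1 if flip else 1
    x=-K[:,2]; y=s*K[:,1]; return pos,np.c_[x,y,np.cross(x,y)]
def cur():
    from station import arm
    s=arm.get_state(); return s,np.array(s["eef_pos"]),R.from_euler('xyz',s["ee_rot"]).as_matrix()
def delta(p0,R0,p1,R1):
    return np.r_[R0.T@(p1-p0)/.04, np.degrees(R.from_matrix(R0.T@R1).as_rotvec())/4]
def plan(pos,Rt,maxs=1.,maxr=1.):
    s,p,r=cur(); d=delta(p,r,pos,Rt)
    n=max(np.linalg.norm(d[:3])/maxs,np.linalg.norm(d[3:])/maxr)
    print("t",round(s["t"],2),"q",np.round(s["q"],2),"total",np.round(d,2),"rows",round(n,1))
    n=int(np.ceil(n)); pp,rr=p,r; out=[]
    rv=R.from_matrix(r.T@Rt).as_rotvec()
    for i in range(1,n+1):
        p2=p+(pos-p)*i/n; r2=r@R.from_rotvec(rv*i/n).as_matrix()
        out.append(np.round(delta(pp,rr,p2,r2),2).tolist()); pp,rr=p2,r2
    for i in range(0,n,5): print(out[i:i+5])
E
python3 - <<'E'
from h import *
s,p,r=cur(); print(r)
for f in (0,1):
    print(tool_pose(np.radians(140),.15,flip=f)); plan(*tool_pose(np.radians(140),.15,flip=f))
E
```

```text
[[-6.47376374e-04 -4.02019720e-01  9.15630780e-01]
 [ 1.16642497e-03  9.15630046e-01  4.02020222e-01]
 [-9.99999110e-01  1.32827300e-03 -1.23831420e-04]]
(array([0.44432842, 0.1494332 , 0.24069591]), array([[ 0.33953879, -0.49094095, -0.80230318],
       [ 0.04787812, -0.84285005,  0.53601443],
       [-0.93937271, -0.22041046, -0.26267496]]))
t 0.15 q [-0.87  0.36  0.01 -0.   -1.22 -0.29] total [ -0.35  15.82  11.67 -30.71  -1.27  -6.01] rows 31.3
[[-0.01, 0.49, 0.36, -0.96, -0.04, -0.19], [-0.02, 0.47, 0.4, -0.96, -0.04, -0.19], [-0.02, 0.44, 0.43, -0.96, -0.04, -0.19], [-0.03, 0.41, 0.46, -0.96, -0.04, -0.19], [-0.03, 0.38, 0.48, -0.96, -0.04, -0.19]]
[[-0.03, 0.35, 0.51, -0.96, -0.04, -0.19], [-0.04, 0.31, 0.53, -0.96, -0.04, -0.19], [-0.04, 0.27, 0.55, -0.96, -0.04, -0.19], [-0.04, 0.24, 0.57, -0.96, -0.04, -0.19], [-0.04, 0.2, 0.58, -0.96, -0.04, -0.19]]
[[-0.04, 0.16, 0.59, -0.96, -0.04, -0.19], [-0.04, 0.12, 0.6, -0.96, -0.04, -0.19], [-0.04, 0.08, 0.61, -0.96, -0.04, -0.19], [-0.04, 0.03, 0.61, -0.96, -0.04, -0.19], [-0.04, -0.01, 0.61, -0.96, -0.04, -0.19]]
[[-0.04, -0.05, 
[... 1082 characters left out ...]
01, 0.84, 0.51, 0.69, -0.26, 0.05], [0.02, 0.87, 0.46, 0.69, -0.26, 0.05], [0.03, 0.89, 0.42, 0.69, -0.26, 0.05]]
[[0.04, 0.91, 0.38, 0.69, -0.26, 0.05], [0.05, 0.92, 0.33, 0.69, -0.26, 0.05], [0.06, 0.94, 0.29, 0.69, -0.26, 0.05], [0.07, 0.95, 0.24, 0.69, -0.26, 0.05], [0.08, 0.96, 0.19, 0.69, -0.26, 0.05]]
[[0.08, 0.97, 0.15, 0.69, -0.26, 0.05], [0.09, 0.97, 0.1, 0.69, -0.26, 0.05], [0.09, 0.98, 0.05, 0.69, -0.26, 0.05], [0.1, 0.98, -0.0, 0.69, -0.26, 0.05], [0.1, 0.98, -0.05, 0.69, -0.26, 0.05]]
[[0.1, 0.97, -0.1, 0.69, -0.26, 0.05], [0.1, 0.97, -0.15, 0.69, -0.26, 0.05], [0.11, 0.96, -0.19, 0.69, -0.26, 0.05], [0.11, 0.95, -0.24, 0.69, -0.26, 0.05], [0.1, 0.93, -0.29, 0.69, -0.26, 0.05]]
```

Request:
carry_out([
  [0,0,0,1,0,0],
  [0,0,0,1,0,0],
])

```text
t: 0.35
eef_pos: [0.2711, -0.6174, 0.225]
ee_rot: [1.822, 1.568, 2.093]
force: [0.1, -0.2, -0.5]
width: 0.0876
```

```bash
python3 - <<'E'
from h import *
s,p,r=cur(); print(s["q"],p)
E
```

```text
[-8.68891723e-01  3.60005209e-01  1.05519646e-02 -5.23734896e-04
 -1.22405639e+00 -4.30925423e-01] [ 0.27107722 -0.61735883  0.22497119]
```

```bash
cat > p1.py <<'E'
from h import *
s,p,r=cur()
pos,Rt=tool_pose(np.radians(140),.15)
rv=R.from_matrix(r.T@Rt).as_rotvec()
Rm=r@R.from_rotvec(rv*.5).as_matrix()
plan(np.array([.52,-.25,.27]),Rm)
E
python3 p1.py
```

```text
t 0.35 q [-0.87  0.36  0.01 -0.   -1.22 -0.43] total [ -1.11   7.19   8.45 -16.36  -0.87  -3.05] rows 16.7
[[-0.07, 0.42, 0.5, -0.96, -0.05, -0.18], [-0.07, 0.39, 0.52, -0.96, -0.05, -0.18], [-0.07, 0.35, 0.55, -0.96, -0.05, -0.18], [-0.07, 0.31, 0.57, -0.96, -0.05, -0.18], [-0.08, 0.27, 0.59, -0.96, -0.05, -0.18]]
[[-0.08, 0.23, 0.61, -0.96, -0.05, -0.18], [-0.08, 0.19, 0.62, -0.96, -0.05, -0.18], [-0.08, 0.14, 0.64, -0.96, -0.05, -0.18], [-0.08, 0.1, 0.64, -0.96, -0.05, -0.18], [-0.07, 0.06, 0.65, -0.96, -0.05, -0.18]]
[[-0.07, 0.01, 0.65, -0.96, -0.05, -0.18], [-0.07, -0.03, 0.65, -0.96, -0.05, -0.18], [-0.07, -0.08, 0.65, -0.96, -0.05, -0.18], [-0.06, -0.12, 0.64, -0.96, -0.05, -0.18], [-0.06, -0.16, 0.63, -0.96, -0.05, -0.18]]
[[-0.05, -0.21, 0.62, -0.96, -0.05, -0.18], [-0.05, -0.25, 0.6, -0.96, -0.05, -0.18]]
```

Request:
carry_out([
  [-0.07,0.42,0.5,-1,0,-0.2],
  [-0.07,0.39,0.52,-1,0,-0.2],
  [-0.07,0.35,0.55,-1,0,-0.2],
  [-0.07,0.31,0.57,-1,0,-0.2],
  [-0.08,0.27,0.59,-1,0,-0.2],
])

```text
t: 0.85
eef_pos: [0.3432, -0.5074, 0.2339]
ee_rot: [-1.782, 1.507, -1.158]
force: [1.1, -0.3, 0.9]
width: 0.0875
```

Request:
carry_out([
  [-0.08,0.23,0.6,-1,0,-0.2],
  [-0.08,0.2,0.62,-1,0,-0.2],
  [-0.08,0.15,0.64,-1,0,-0.2],
  [-0.08,0.1,0.64,-1,0,-0.2],
  [-0.07,0.06,0.65,-1,0,-0.2],
])

```text
t: 1.35
eef_pos: [0.4148, -0.3914, 0.2433]
ee_rot: [-1.936, 1.439, -0.948]
force: [-0.6, 0.8, -0.3]
width: 0.0877
```

Request:
carry_out([
  [-0.07,0,0.65,-1,0,-0.2],
  [-0.07,-0.03,0.65,-1,0,-0.2],
  [-0.07,-0.08,0.65,-1,0,-0.2],
  [-0.06,-0.12,0.64,-1,0,-0.2],
  [-0.06,-0.16,0.63,-1,0,-0.2],
])

```text
t: 1.85
eef_pos: [0.4841, -0.2741, 0.25]
ee_rot: [-2.107, 1.375, -0.752]
force: [-0.1, -0.0, 0.6]
width: 0.0874
```

```bash
python3 - <<'E'
from h import *
plan(*tool_pose(np.radians(140),.15))
E
```

```text
t 1.85 q [-0.08  0.03 -0.43  0.15 -0.96 -0.21] total [ -1.32   3.14  10.08 -17.1   -1.33  -3.91] rows 17.6
[[-0.07, 0.17, 0.56, -0.95, -0.07, -0.22], [-0.07, 0.14, 0.57, -0.95, -0.07, -0.22], [-0.07, 0.1, 0.58, -0.95, -0.07, -0.22], [-0.07, 0.06, 0.58, -0.95, -0.07, -0.22], [-0.07, 0.02, 0.59, -0.95, -0.07, -0.22]]
[[-0.06, -0.02, 0.59, -0.95, -0.07, -0.22], [-0.06, -0.06, 0.58, -0.95, -0.07, -0.22], [-0.06, -0.1, 0.58, -0.95, -0.07, -0.22], [-0.05, -0.14, 0.57, -0.95, -0.07, -0.22], [-0.05, -0.18, 0.56, -0.95, -0.07, -0.22]]
[[-0.04, -0.22, 0.55, -0.95, -0.07, -0.22], [-0.03, -0.25, 0.53, -0.95, -0.07, -0.22], [-0.03, -0.29, 0.52, -0.95, -0.07, -0.22], [-0.02, -0.32, 0.49, -0.95, -0.07, -0.22], [-0.01, -0.35, 0.47, -0.95, -0.07, -0.22]]
[[-0.0, -0.39, 0.45, -0.95, -0.07, -0.22], [0.0, -0.41, 0.42, -0.95, -0.07, -0.22], [0.01, -0.44, 0.39, -0.95, -0.07, -0.22]]
```

Request:
carry_out([
  [-0.07,0.17,0.56,-1,-0.07,-0.22],
  [-0.07,0.14,0.57,-1,-0.07,-0.22],
  [-0.07,0.1,0.58,-1,-0.07,-0.22],
  [-0.07,0.06,0.58,-1,-0.07,-0.22],
  [-0.07,0.02,0.59,-1,-0.07,-0.22],
])

```text
t: 2.35
eef_pos: [0.4716, -0.1515, 0.2456]
ee_rot: [-2.188, 1.323, -0.461]
force: [0.2, 0.1, -0.3]
width: 0.0875
```

Request:
carry_out([
  [-0.06,-0.02,0.59,-1,-0.07,-0.22],
  [-0.06,-0.06,0.58,-1,-0.07,-0.22],
  [-0.06,-0.1,0.58,-1,-0.07,-0.22],
  [-0.05,-0.14,0.57,-1,-0.07,-0.22],
  [-0.05,-0.18,0.56,-1,-0.07,-0.22],
])

```text
t: 2.85
eef_pos: [0.4528, -0.0305, 0.2416]
ee_rot: [-2.299, 1.276, -0.198]
force: [-0.1, 0.0, -0.9]
width: 0.0877
```

```bash
python3 - <<'E'
from h import *
plan(*tool_pose(np.radians(140),.15))
E
```

```text
t 2.85 q [ 0.54 -0.23 -0.74  0.26 -0.86 -0.16] total [-0.3  -2.12  3.96 -6.67 -0.52 -1.65] rows 6.9
[[-0.04, -0.3, 0.57, -0.95, -0.07, -0.24], [-0.03, -0.34, 0.54, -0.95, -0.07, -0.24], [-0.03, -0.38, 0.52, -0.95, -0.07, -0.24], [-0.02, -0.41, 0.49, -0.95, -0.07, -0.24], [-0.01, -0.44, 0.47, -0.95, -0.07, -0.24]]
[[0.0, -0.47, 0.44, -0.95, -0.07, -0.24], [0.01, -0.5, 0.4, -0.95, -0.07, -0.24]]
```

Request:
carry_out([
  [-0.04,-0.3,0.57,-0.95,-0.07,-0.24],
  [-0.03,-0.34,0.54,-0.95,-0.07,-0.24],
  [-0.03,-0.38,0.52,-0.95,-0.07,-0.24],
  [-0.02,-0.41,0.49,-0.95,-0.07,-0.24],
  [0,-0.44,0.47,-0.95,-0.07,-0.24],
])

```text
t: 3.35
eef_pos: [0.4438, 0.1023, 0.241]
ee_rot: [-2.397, 1.23, 0.062]
force: [0.7, 0.7, -0.3]
width: 0.0878
```

Request:
carry_out([
  [0,-0.47,0.44,-0.95,-0.07,-0.24],
  [0,-0.5,0.4,-0.95,-0.07,-0.24],
  [0,0,0,0,0,0],
])

```text
t: 3.65
eef_pos: [0.4392, 0.1575, 0.2414]
ee_rot: [-2.444, 1.214, 0.164]
force: [-0.4, -0.6, 0.1]
width: 0.0877
```

```bash
cat > look.py <<'E'
import sys
from h import *
from station import arm,cams
n=sys.argv[1]
s,p,r=cur()
f=cams.grab_frame("wrist"); cv2.imwrite(f"pics/w{n}.png",f["pixels"][:,:,::-1])
T=np.eye(4);T[:3,:3]=r;T[:3,3]=p; T=T@f["hand_eye"]; np.save(f"pics/w{n}.npy",T)
print("t",s["t"],"q",np.round(s["q"],2),"pos",p)
E
python3 look.py 1; python3 - <<'E'
from h import *
plan(*tool_pose(np.radians(140),.15))
E
```

```text
t 3.65 q [ 0.97 -0.24 -0.8   0.36 -0.8  -0.16] pos [0.43924142 0.15746162 0.24141948]
t 3.7 q [ 0.97 -0.24 -0.8   0.36 -0.8  -0.16] total [ 0.05  0.09 -0.19  0.3   0.    0.14] rows 0.3
[[0.05, 0.09, -0.19, 0.3, 0.0, 0.14]]
```

View pics/w1.png

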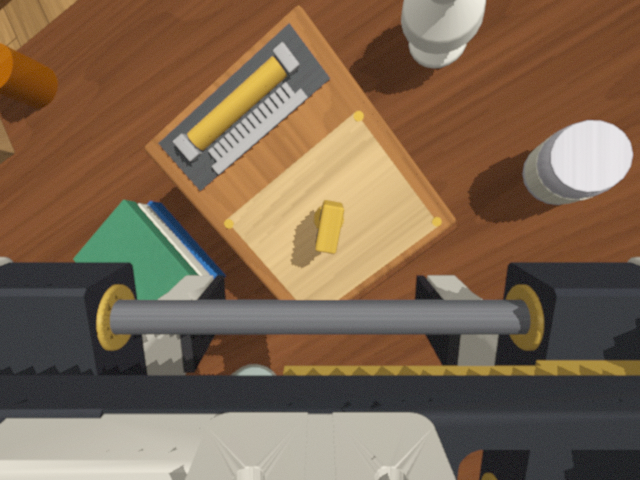

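```bash
python3 - <<'E'
import cv2
a=cv2.imread("pics/w1.png")[185:270,270:390]; cv2.imwrite("pics/w1c.png",cv2.resize(a,None,fx=6.5,fy=6.5,interpolation=cv2.INTER_CUBIC))
E
```

```text
(no output)
```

View pics/w1c.png

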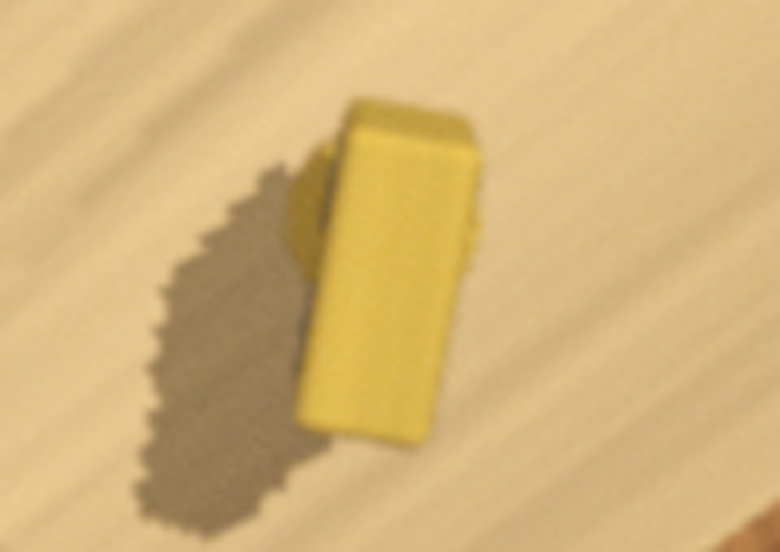

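```bash
cat > fit2.py <<'E'
from h import *
T=np.load("pics/w1.npy"); CAM["w"]=(365.8726,319.8059,240.2493,T)
w=lambda a,b:[270+a/6.5,185+b/6.5]
K=[((-1,1),w(350,130)),((-1,-1),w(478,150)),((1,-1),w(425,443)),((1,1),w(298,425))]
def kp(p,k):  # sign (along x, along y) assignments found by th
    return case2w(p[:3],key2case(p[3],[k[0]*.018,k[1]*.008,.048]))+[0,0,p[4]]
Cc=[((.2,-.085,.149),(300,7)),((.2,.085,.149),(147,147)),((0,-.085,.075),(456,220))]
best=None
for sgn in (1,-1):
  for t0 in np.radians([100,120,140,160]):
    def res(p,full=True):
        a=[proj("w",kp(p,(k[0],k[1]*sgn)))[0]-u for k,u in K]
        b=[proj("w",case2w(p[:3],P)+[0,0,p[4]])[0]-u for P,u in Cc]
        return np.concatenate(a+b+[[p[4]/.003]])
    r=least_squares(res,[*P0,t0,0]); 
    if best is None or r.cost<best.cost: best=r
p=best.x; print(p,np.degrees(p[3]),best.cost); print(np.round(best.fun[:-1].reshape(-1,2),1))
print("foot",case2w(p[:3],FOOT)+[0,0,p[4]],"first-est foot",case2w(P0,FOOT))
E
python3 fit2.py
```

```text
[ 0.42991546  0.14702259  0.13660542  2.30649649 -0.00663066] 132.15251414829916 9.740169808906884
[[-0.8 -1.1]
 [ 0.9 -0.7]
 [ 0.6  0.3]
 [-0.5 -0.3]
 [ 1.8 -0.5]
 [-1.6  1.9]
 [-0.7  0.7]]
foot [[0.49629128 0.15614671 0.09315934]] first-est foot [[0.49525924 0.15661491 0.09979   ]]
```

```bash
cat >> h.py <<'E'
P1=np.array([.4298,.1470,.1370])
def tp(thdeg,out,dz=-.003):
    pos,Rt=tool_pose(np.radians(thdeg),out,P1); return pos+[0,0,dz],Rt
E
python3 - <<'E'
from h import *
plan(*tp(132,.065))
E
```

```text
t 3.7 q [ 0.97 -0.24 -0.8   0.36 -0.8  -0.16] total [ 2.25  0.12 -0.2   2.34  0.02  0.15] rows 2.3
[[0.75, 0.04, -0.07, 0.78, 0.01, 0.05], [0.75, 0.03, -0.07, 0.78, 0.01, 0.05], [0.75, 0.03, -0.07, 0.78, 0.01, 0.05]]
```

Request:
carry_out([
  [0.75,0.04,-0.07,0.78,0,0.05],
  [0.75,0.03,-0.07,0.78,0,0.05],
  [0.75,0.03,-0.07,0.78,0,0.05],
  [0,0,0,0,0,0],
])

```text
t: 4.1
eef_pos: [0.4755, 0.1524, 0.1571]
ee_rot: [-2.283, 1.22, 0.149]
force: [-0.1, -0.2, 0.5]
width: 0.0878
```

```bash
python3 look.py 2; python3 - <<'E'
from h import *
plan(*tp(132,.018),maxs=.4)
im=cv2.imread("pics/w2.png"); CAM["w"]=(365.8726,319.8059,240.2493,np.load("pics/w2.npy"))
B=np.array([[x,y,z] for x in(-.018,.018) for y in(-.008,.008) for z in(.02,.048)])
for dz,c in((-.003,(255,0,0)),(-.006,(0,255,0))):
  uv=proj("w",case2w(P1,key2case(np.radians(132),B))+[0,0,dz])
  for i in range(8):
    for j in range(i):
      if bin(i^j).count("1")==1: cv2.line(im,tuple(int(round(v)) for v in uv[i]),tuple(int(round(v)) for v in uv[j]),c,1)
cv2.imwrite("pics/w2o.png",cv2.resize(im[130:330,200:440],None,fx=3,fy=3))
E
```

```text
t 4.1 q [ 0.84 -0.07 -0.91  0.47 -0.51 -0.37] pos [0.47549801 0.15244227 0.15714728]
t 4.15 q [ 0.85 -0.08 -0.91  0.47 -0.51 -0.37] total [ 1.19  0.04  0.04 -0.12  0.02  0.08] rows 3.0
[[0.4, 0.01, 0.01, -0.04, 0.01, 0.03], [0.4, 0.01, 0.01, -0.04, 0.01, 0.03], [0.4, 0.01, 0.01, -0.04, 0.01, 0.03]]
```

View pics/w2o.png

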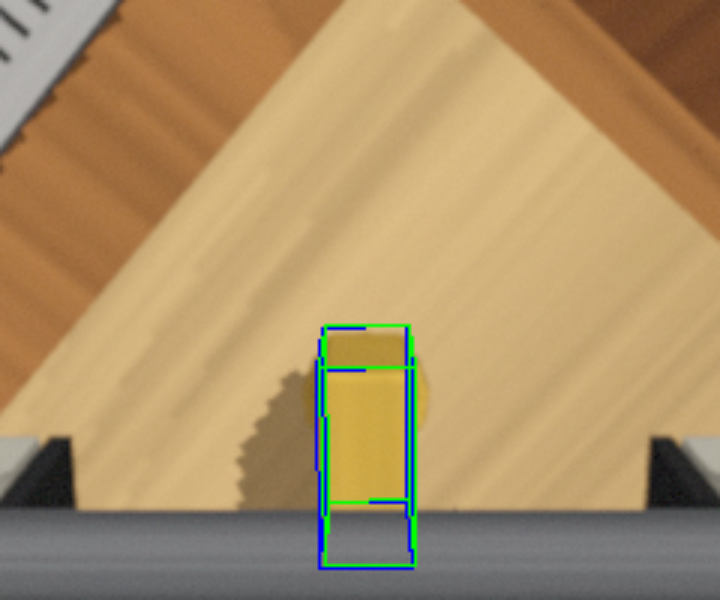

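Request:
carry_out([
  [0.4,0.01,0.03,0,0,0.03],
  [0.4,0.01,0.02,0,0,0.03],
  [0.4,0.01,0.02,0,0,0.03],
  [0,0,0,0,0,0],
])

```text
t: 4.55
eef_pos: [0.4922, 0.1566, 0.1186]
ee_rot: [-2.291, 1.214, 0.143]
force: [-0.1, -0.6, 0.0]
width: 0.0874
```

```bash
python3 look.py 3; python3 - <<'E'
from h import *
plan(*tp(132,.018),maxs=.4)
s,p,r=cur(); print(s["force"],s["moment"])
E
```

```text
t 4.55 q [ 0.77  0.01 -0.99  0.65 -0.34 -0.5 ] pos [0.49221752 0.15656523 0.11856352]
t 4.6 q [ 0.77  0.01 -0.99  0.65 -0.34 -0.5 ] total [ 0.12  0.1   0.06 -0.11 -0.04  0.11] rows 0.4
[[0.12, 0.1, 0.06, -0.11, -0.04, 0.11]]
[ 0.84320352 -0.94843731  0.86465144] [-0.2169105   1.2318858  -0.03504233]
```

View pics/w3.png

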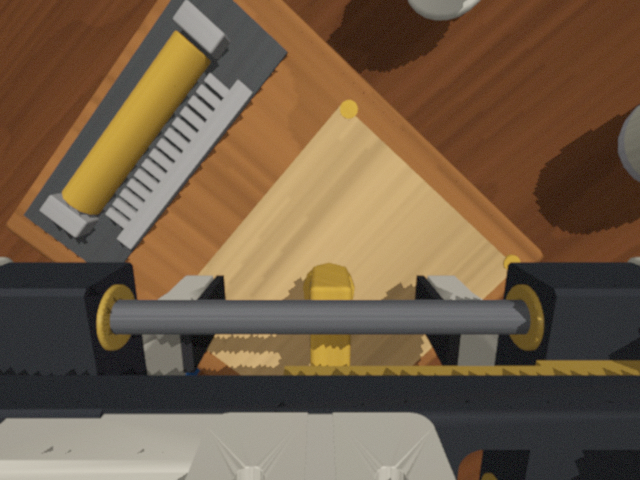

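Request:
carry_out([
  [-0.1,0.1,0.05,-0.1,0,0.1],
  [0,0,0,0,0,0],
])

```text
t: 4.8
eef_pos: [0.4876, 0.1547, 0.1249]
ee_rot: [-2.306, 1.216, 0.133]
force: [0.3, -0.5, -0.2]
width: 0.0876
```

```bash
python3 look.py 4; python3 - <<'E'
from h import *
plan(*tp(132,.026),maxs=.4)
s,p,r=cur(); print(s["force"],s["moment"],r.T@s["moment"])
E
```

```text
t 4.8 q [ 0.79 -0.01 -0.98  0.62 -0.38 -0.47] pos [0.48762776 0.15467723 0.12492658]
t 4.85 q [ 0.79 -0.   -0.98  0.62 -0.37 -0.47] total [ 0.08  0.04  0.03 -0.01 -0.06  0.06] rows 0.2
[[0.08, 0.04, 0.03, -0.01, -0.06, 0.06]]
[ 0.16128157  0.54197653 -0.02739946] [-0.11955306  1.24351081  0.03913672] [-0.01940997 -0.88045726  0.88688332]
```

View pics/w4.png

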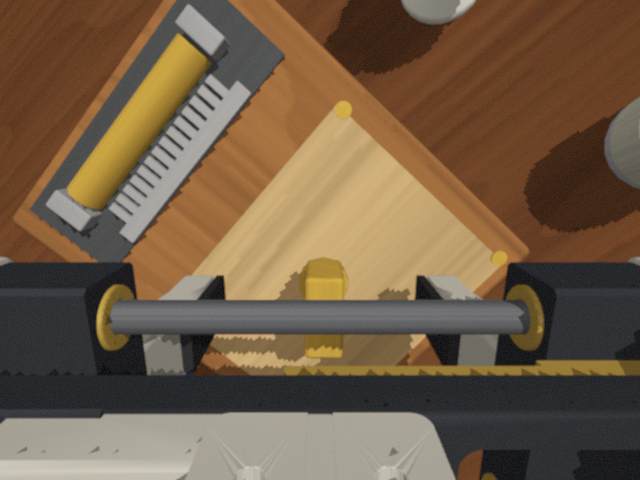

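Request:
carry_out([
  [0.06,0.05,0.03,0,-0.05,0.06],
  [0,0,0,0,0,0],
])

```text
t: 5.05
eef_pos: [0.4868, 0.1555, 0.1235]
ee_rot: [-2.3, 1.218, 0.141]
force: [0.8, 0.3, -0.8]
width: 0.0875
```

Request:
carry_out([
  [0,0,0,0,0,0],
  [0,0,0,0,0,0],
  [0,0,0,0,0,0],
  [0,0,0,0,0,0],
  [0,0,0,0,0,0],
], hand=1, newtons=40)

```text
t: 5.55
eef_pos: [0.4867, 0.1556, 0.1235]
ee_rot: [-2.3, 1.218, 0.141]
force: [0.4, 0.1, -0.1]
width: 0.0532
```

```bash
cat > st.py <<'E'
from h import *
s,p,r=cur(); pos,Rt=tp(132,.026)
print("t",round(s["t"],2),"q",np.round(s["q"],3),"F",np.round(r.T@s["force"],1),"M",np.round(r.T@s["moment"],3),"w",round(s["width"],4))
Kz=-Rt[:,0]; foot=tp(132,0)[0]; d=p-foot
print("out",round(d@Kz,4),"lateral(world)",np.round(d-(d@Kz)*Kz,4),"axis err deg",round(np.degrees(np.arccos(-r[:,0]@Kz)),2), "lat tool",np.round(r.T@(d-(d@Kz)*Kz),4))
K0=keyframe(0,P1); y=r[:,1]; print("theta",round(np.degrees(np.arctan2(-(y@K0[:,0]),y@K0[:,1])),1))
E
python3 st.py
```

```text
t 5.55 q [ 0.79  -0.003 -0.978  0.609 -0.374 -0.465] F [ 0.2 -0.3 -0.2] M [-0.067 -0.866  1.031] w 0.0532
out 0.0283 lateral(world) [0.0002 0.0007 0.0001] axis err deg 0.15 lat tool [ 0.     -0.0007  0.0003]
theta 132.0
```

Request:
carry_out([
  [0,0,0,0,0,0],
  [0,0,0,0,0,0],
  [0,0,0,0,0,0],
  [0,0,0,0,0,0],
  [0,0,0,0,0,0],
])

```text
t: 6.05
eef_pos: [0.4863, 0.1545, 0.123]
ee_rot: [-2.305, 1.22, 0.136]
force: [-4.8, -0.5, 6.1]
width: 0.0155
```

Request:
carry_out([
  [0,0,0,0,0,0],
  [0,0,0,0,0,0],
])

```text
t: 6.25
eef_pos: [0.4862, 0.1545, 0.123]
ee_rot: [-2.304, 1.22, 0.136]
force: [0.3, -0.5, -0.4]
width: 0.0162
```

```bash
python3 st.py
```

```text
t 6.25 q [ 0.79  -0.003 -0.979  0.608 -0.375 -0.465] F [ 0.4  0.3 -0.5] M [-0.024 -0.913  0.897] w 0.0162
out 0.0281 lateral(world) [-0.0005 -0.0003 -0.0002] axis err deg 0.07 lat tool [-0.      0.0006  0.0002]
theta 132.0
```

Request:
carry_out([
  [0,0,0,1,0,0],
  [0,0,0,1,0,0],
  [0,0,0,1,0,0],
  [0,0,0,1,0,0],
  [0,0,0,1,0,0],
])

```text
t: 6.75
eef_pos: [0.486, 0.1544, 0.1229]
ee_rot: [-1.945, 1.22, 0.135]
force: [-2.2, -0.8, 1.2]
width: 0.0157
```

```bash
python3 st.py
```

```text
t 6.75 q [ 0.79  -0.003 -0.979  0.608 -0.375 -0.825] F [-1.9  1.7  0.2] M [-0.166 -0.621  1.555] w 0.0157
out 0.0281 lateral(world) [-0.0006 -0.0005 -0.0002] axis err deg 0.07 lat tool [-0.      0.0008 -0.0001]
theta 111.3
```

Request:
carry_out([
  [0,0,0,1,0,0],
  [0,0,0,1,0,0],
  [0,0,0,1,0,0],
  [0,0,0,1,0,0],
  [0,0,0,1,0,0],
])

```text
t: 7.25
eef_pos: [0.4859, 0.1543, 0.1229]
ee_rot: [-1.584, 1.22, 0.134]
force: [-0.8, -0.8, 1.1]
width: 0.0159
```

```bash
python3 st.py
```

```text
t 7.25 q [ 0.79  -0.003 -0.979  0.609 -0.375 -1.188] F [-1.3  0.5 -0.7] M [-0.165 -0.032  1.658] w 0.0159
out 0.0281 lateral(world) [-0.0007 -0.0005 -0.0003] axis err deg 0.08 lat tool [-0.      0.0009 -0.0004]
theta 90.6
```

Request:
carry_out([
  [0,0,0,1,0,0],
  [0,0,0,1,0,0],
  [0,0,0,1,0,0],
  [0,0,0,1,0,0],
  [0,0,0,1,0,0],
])

```text
t: 7.75
eef_pos: [0.4857, 0.1543, 0.1228]
ee_rot: [-1.223, 1.22, 0.133]
force: [-1.5, -0.2, 1.3]
width: 0.0158
```

```bash
python3 st.py
```

```text
t 7.75 q [ 0.791 -0.003 -0.98   0.61  -0.376 -1.551] F [-1.7  0.9 -0.3] M [-0.104  0.472  1.605] w 0.0158
out 0.0281 lateral(world) [-0.0009 -0.0005 -0.0004] axis err deg 0.1 lat tool [-0.      0.0008 -0.0007]
theta 69.9
```

Request:
carry_out([
  [0,0,0,1,0,0],
  [0,0,0,1,0,0],
  [0,0,0,1,0,0],
  [0,0,0,1,0,0],
  [0,0,0,1,0,0],
])

```text
t: 8.25
eef_pos: [0.4856, 0.1544, 0.1228]
ee_rot: [-0.862, 1.22, 0.132]
force: [-1.5, 0.3, 0.9]
width: 0.0155
```

```bash
python3 st.py
```

```text
t 8.25 q [ 0.791 -0.004 -0.98   0.61  -0.376 -1.914] F [-1.4  1.1 -0.3] M [-0.125  0.983  1.32 ] w 0.0155
out 0.0281 lateral(world) [-0.0011 -0.0004 -0.0004] axis err deg 0.11 lat tool [-0.      0.0007 -0.001 ]
theta 49.1
```

Request:
carry_out([
  [0,0,0,1,0,0],
  [0,0,0,1,0,0],
  [0,0,0,1,0,0],
  [0,0,0,1,0,0],
  [0,0,0,1,0,0],
])

```text
t: 8.75
eef_pos: [0.4854, 0.1545, 0.1227]
ee_rot: [-0.501, 1.22, 0.131]
force: [-1.1, -0.0, 1.0]
width: 0.0155
```

```bash
python3 st.py
```

```text
t 8.75 q [ 0.792 -0.004 -0.98   0.611 -0.376 -2.277] F [-1.4  0.4 -0.6] M [-0.142  1.353  0.829] w 0.0155
out 0.0281 lateral(world) [-0.0012 -0.0003 -0.0005] axis err deg 0.12 lat tool [-0.      0.0005 -0.0012]
theta 28.4
```

Request:
carry_out([
  [0,0,0,1,0,0],
  [0,0,0,1,0,0],
  [0,0,0,1,0,0],
  [0,0,0,1,0,0],
  [0,0,0,1,0,0],
])

```text
t: 9.25
eef_pos: [0.4853, 0.1547, 0.1227]
ee_rot: [-0.14, 1.22, 0.131]
force: [-0.5, -1.6, 1.1]
width: 0.0159
```

```bash
python3 st.py
```

```text
t 9.25 q [ 0.792 -0.004 -0.981  0.612 -0.376 -2.64 ] F [-1.3 -1.4 -0.5] M [-0.171  1.552  0.246] w 0.0159
out 0.0281 lateral(world) [-0.0013 -0.0001 -0.0005] axis err deg 0.13 lat tool [-0.      0.0002 -0.0014]
theta 7.7
```

Request:
carry_out([
  [0,0,0,1,0,0],
  [0,0,0,1,0,0],
  [0,0,0,1,0,0],
  [0,0,0,0,0,0],
])

```text
t: 9.65
eef_pos: [0.4853, 0.1548, 0.1227]
ee_rot: [0.078, 1.22, 0.13]
force: [-0.1, -0.1, 1.7]
width: 0.0158
```

```bash
python3 st.py
```

```text
t 9.65 q [ 0.792 -0.003 -0.981  0.612 -0.376 -2.859] F [-1.6 -0.   0.5] M [-0.167  1.418 -0.136] w 0.0158
out 0.0281 lateral(world) [-0.0013 -0.     -0.0005] axis err deg 0.14 lat tool [-0.      0.     -0.0014]
theta -4.8
```

Request:
carry_out([
  [0,0,0,0,0,0],
  [0,0,0,0,0,0],
  [0,0,0,0,0,0],
  [0,0,0,0,0,0],
  [0,0,0,0,0,0],
], hand=0.25)

```text
t: 10.15
eef_pos: [0.4855, 0.155, 0.1228]
ee_rot: [0.073, 1.22, 0.131]
force: [-0.0, -0.1, 0.5]
width: 0.05
```

Request:
carry_out([
  [0,0,0,0,0,0],
  [0,0,0,0,0,0],
  [0,0,0,0,0,0],
  [0,0,0,0,0,0],
])

```text
t: 10.55
eef_pos: [0.4855, 0.155, 0.1228]
ee_rot: [0.073, 1.22, 0.131]
force: [0.1, 0.1, -0.1]
width: 0.0658
```

```bash
python3 st.py; python3 look.py 5
```

```text
t 10.55 q [ 0.792 -0.003 -0.98   0.612 -0.376 -2.853] F [0.2 0.  0. ] M [ 0.018  1.14  -0.096] w 0.0658
out 0.0281 lateral(world) [-0.0011  0.0002 -0.0004] axis err deg 0.13 lat tool [-0.      0.0003 -0.0012]
theta -4.5
t 10.55 q [ 0.79 -0.   -0.98  0.61 -0.38 -2.85] pos [0.48550192 0.15504392 0.12275627]
```

View pics/w5.png

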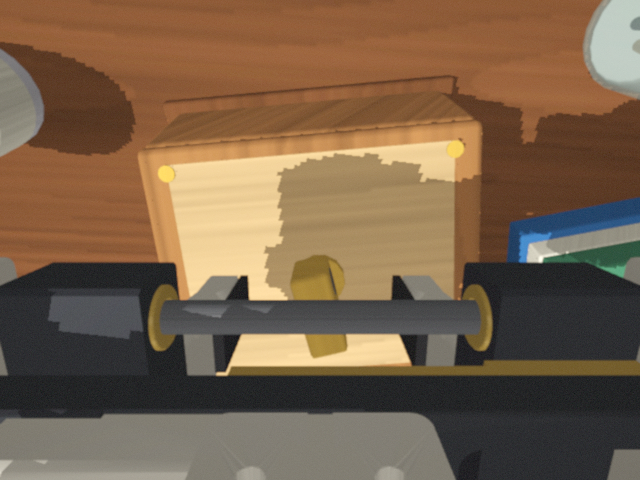

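Request:
carry_out([
  [0,0,0,-1,0,0],
  [0,0,0,-1,0,0],
  [0,0,0,-1,0,0],
  [0,0,0,-1,0,0],
  [0,0,0,-1,0,0],
])

```text
t: 11.1
eef_pos: [0.4855, 0.155, 0.1227]
ee_rot: [-0.289, 1.22, 0.131]
force: [0.2, -0.9, -0.2]
width: 0.0659
```

Request:
carry_out([
  [0,0,0,-1,0,0],
  [0,0,0,-1,0,0],
  [0,0,0,-1,0,0],
  [0,0,0,-1,0,0],
  [0,0,0,-1,0,0],
])

```text
t: 11.6
eef_pos: [0.4855, 0.155, 0.1228]
ee_rot: [-0.653, 1.22, 0.131]
force: [-0.7, 0.2, 0.3]
width: 0.0656
```

Request:
carry_out([
  [0,0,0,-1,0,0],
  [0,0,0,-1,0,0],
  [0,0,0,-1,0,0],
  [0,0,0,-1,0,0],
  [0,0,0,-1,0,0],
])

```text
t: 12.1
eef_pos: [0.4855, 0.1551, 0.1228]
ee_rot: [-1.016, 1.22, 0.131]
force: [-0.0, -0.1, 0.4]
width: 0.0659
```

```bash
python3 st.py
```

```text
t 12.1 q [ 0.792 -0.003 -0.98   0.612 -0.376 -1.764] F [-0.4 -0.1 -0. ] M [0.    0.622 1.044] w 0.0659
out 0.0281 lateral(world) [-0.0011  0.0002 -0.0004] axis err deg 0.12 lat tool [-0.      0.0012 -0.0003]
theta 57.9
```

Request:
carry_out([
  [0,0,0,-1,0,0],
  [0,0,0,-1,0,0],
  [0,0,0,-1,0,0],
  [0,0,0,-1,0,0],
  [0,0,0,-1,0,0],
])

```text
t: 12.6
eef_pos: [0.4855, 0.155, 0.1228]
ee_rot: [-1.381, 1.22, 0.131]
force: [-0.8, 0.7, -0.0]
width: 0.0659
```

Request:
carry_out([
  [0,0,0,-1,0,0],
  [0,0,0,-1,0,0],
  [0,0,0,-1,0,0],
  [0,0,0,-1,0,0],
  [0,0,0,-1,0,0],
])

```text
t: 13.1
eef_pos: [0.4854, 0.155, 0.1228]
ee_rot: [-1.745, 1.22, 0.131]
force: [0.7, -0.1, 0.3]
width: 0.0661
```

Request:
carry_out([
  [0,0,0,-1,0,0],
  [0,0,0,-1,0,0],
  [0,0,0,-1,0,0],
  [0,0,0,-1,0,0],
  [0,0,0,-1,0,0],
])

```text
t: 13.6
eef_pos: [0.4854, 0.155, 0.1228]
ee_rot: [-2.109, 1.22, 0.131]
force: [0.2, -0.2, -0.3]
width: 0.0657
```

Request:
carry_out([
  [0,0,0,-1,0,0],
  [0,0,0,-1,0,0],
  [0,0,0,-1,0,0],
  [0,0,0,-1,0,0],
  [0,0,0,-1,0,0],
])

```text
t: 14.1
eef_pos: [0.4854, 0.155, 0.1228]
ee_rot: [-2.473, 1.22, 0.131]
force: [-0.1, 0.0, -1.1]
width: 0.0661
```

Request:
carry_out([
  [0,0,0,-1,0,0],
  [0,0,0,-1,0,0],
  [0,0,0,-1,0,0],
  [0,0,0,-1,0,0],
  [0,0,0,-1,0,0],
])

```text
t: 14.6
eef_pos: [0.4854, 0.155, 0.1228]
ee_rot: [-2.837, 1.22, 0.131]
force: [-0.2, -0.7, 1.1]
width: 0.0659
```

Request:
carry_out([
  [0,0,0,-1,0,0],
  [0,0,0,-1,0,0],
  [0,0,0,-1,0,0],
  [0,0,0,-1,0,0],
  [0,0,0,-1,0,0],
])

```text
t: 15.1
eef_pos: [0.4854, 0.155, 0.1228]
ee_rot: [3.082, 1.22, 0.131]
force: [-0.7, -0.3, -0.0]
width: 0.0659
```

```bash
python3 st.py; python3 look.py 6
```

```text
t 15.1 q [ 0.792 -0.003 -0.98   0.612 -0.376  0.421] F [-0.2  0.1  0.7] M [ 0.01  -1.303  0.015] w 0.0659
out 0.0281 lateral(world) [-0.0012  0.0001 -0.0004] axis err deg 0.12 lat tool [-0.     -0.0004  0.0013]
theta -176.9
t 15.1 q [ 0.79 -0.   -0.98  0.61 -0.38  0.42] pos [0.4853922  0.15495983 0.12279212]
```

View pics/w6.png

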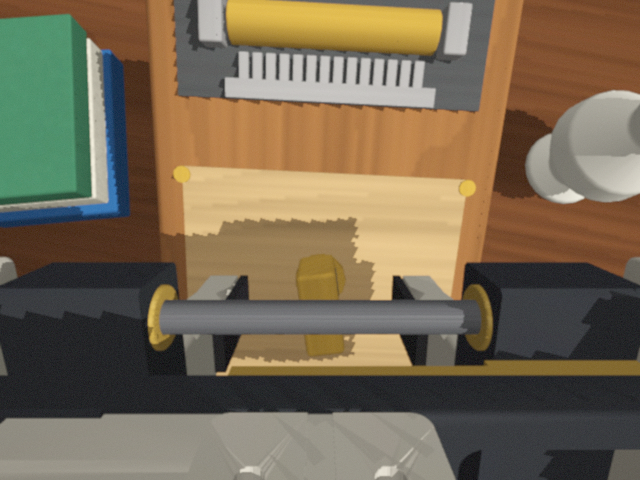

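Request:
carry_out([
  [0,0,-0.02,-0.8,0,0],
  [0,0.01,-0.01,-0.8,0,0],
  [0,0,0,0,0,0],
  [0,0,0,0,0,0],
  [0,0,0,0,0,0],
], hand=1)

```text
t: 15.65
eef_pos: [0.4866, 0.1548, 0.1232]
ee_rot: [2.97, 1.22, 0.131]
force: [-0.2, 0.6, 0.2]
width: 0.0313
```

Request:
carry_out([
  [0,0,0,0,0,0],
  [0,0,0,0,0,0],
  [0,0,0,0,0,0],
  [0,0,0,0,0,0],
  [0,0,0,0,0,0],
])

```text
t: 16.15
eef_pos: [0.4865, 0.155, 0.1232]
ee_rot: [2.973, 1.22, 0.132]
force: [0.1, -0.5, -0.5]
width: 0.0159
```

```bash
python3 st.py
```

```text
t 16.15 q [ 0.791 -0.002 -0.977  0.608 -0.377  0.536] F [0.5 0.5 0.2] M [-0.111 -1.301 -0.224] w 0.0159
out 0.0282 lateral(world) [-0.0001  0.0002 -0.    ] axis err deg 0.11 lat tool [-0.     -0.0002  0.0001]
theta -170.6
```

Request:
carry_out([
  [0,0,0,1,0,0],
  [0,0,0,1,0,0],
  [0,0,0,1,0,0],
  [0,0,0,1,0,0],
  [0,0,0,1,0,0],
])

```text
t: 16.65
eef_pos: [0.4865, 0.1547, 0.1232]
ee_rot: [-2.951, 1.22, 0.13]
force: [-0.6, 0.2, -0.1]
width: 0.0156
```

```bash
python3 st.py
```

```text
t 16.65 q [ 0.791 -0.002 -0.977  0.609 -0.378  0.175] F [-0.1 -0.2  0.6] M [-0.148 -1.319  0.26 ] w 0.0156
out 0.0281 lateral(world) [-0.0001 -0.0001 -0.    ] axis err deg 0.15 lat tool [0.     0.0001 0.0001]
theta 168.7
```

Request:
carry_out([
  [0,0,0,1,0,0],
  [0,0,0,1,0,0],
  [0,0,0,1,0,0],
  [0,0,0,1,0,0],
  [0,0,0,1,0,0],
])

```text
t: 17.15
eef_pos: [0.4864, 0.1545, 0.1231]
ee_rot: [-2.591, 1.22, 0.128]
force: [-0.0, 0.3, 0.6]
width: 0.016
```

```bash
python3 st.py
```

```text
t 17.15 q [ 0.791 -0.002 -0.978  0.61  -0.378 -0.189] F [-0.6 -0.4 -0. ] M [-0.198 -1.24   0.751] w 0.016
out 0.0281 lateral(world) [-0.0002 -0.0004 -0.0001] axis err deg 0.18 lat tool [0.     0.0004 0.    ]
theta 147.9
```

Request:
carry_out([
  [0,0,0,1,0,0],
  [0,0,0,1,0,0],
  [0,0,0,1,0,0],
  [0,0,0,1,0,0],
  [0,0,0,1,0,0],
])

```text
t: 17.65
eef_pos: [0.4863, 0.1542, 0.1231]
ee_rot: [-2.23, 1.22, 0.126]
force: [-1.2, 0.1, -0.1]
width: 0.0157
```

```bash
python3 st.py
```

```text
t 17.65 q [ 0.791 -0.002 -0.978  0.61  -0.379 -0.552] F [-0.3  0.7  0.9] M [-0.105 -1.099  1.107] w 0.0157
out 0.0282 lateral(world) [-0.0004 -0.0006 -0.0002] axis err deg 0.22 lat tool [ 0.      0.0007 -0.0001]
theta 127.2
```

Request:
carry_out([
  [0,0,0,1,0,0],
  [0,0,0,1,0,0],
  [0,0,0,1,0,0],
  [0,0,0,1,0,0],
  [0,0,0,1,0,0],
])

```text
t: 18.15
eef_pos: [0.486, 0.1541, 0.123]
ee_rot: [-1.868, 1.221, 0.125]
force: [-1.2, 0.3, 0.6]
width: 0.0158
```

```bash
python3 st.py
```

```text
t 18.15 q [ 0.791 -0.003 -0.979  0.611 -0.379 -0.915] F [-1.   0.7  0.6] M [-0.159 -0.7    1.474] w 0.0158
out 0.0282 lateral(world) [-0.0006 -0.0007 -0.0002] axis err deg 0.24 lat tool [ 0.      0.0009 -0.0004]
theta 106.4
```

Request:
carry_out([
  [0,0,0,1,0,0],
  [0,0,0,1,0,0],
  [0,0,0,1,0,0],
  [0,0,0,1,0,0],
  [0,0,0,1,0,0],
])

```text
t: 18.65
eef_pos: [0.4857, 0.1541, 0.1229]
ee_rot: [-1.506, 1.221, 0.125]
force: [-1.4, -0.3, 0.5]
width: 0.0159
```

```bash
python3 st.py
```

```text
t 18.65 q [ 0.791 -0.003 -0.979  0.611 -0.379 -1.278] F [-1.   1.1 -0.2] M [-0.117 -0.125  1.644] w 0.0159
out 0.0281 lateral(world) [-0.0009 -0.0008 -0.0004] axis err deg 0.24 lat tool [ 0.      0.001  -0.0007]
theta 85.6
```

Request:
carry_out([
  [0,0,0,1,0,0],
  [0,0,0,1,0,0],
  [0,0,0,1,0,0],
  [0,0,0,1,0,0],
  [0,0,0,0,0,0],
])

```text
t: 19.15
eef_pos: [0.4855, 0.1541, 0.1228]
ee_rot: [-1.215, 1.221, 0.125]
force: [-0.2, -0.7, 0.3]
width: 0.016
```

```bash
python3 st.py
```

```text
t 19.15 q [ 0.792 -0.003 -0.98   0.611 -0.378 -1.57 ] F [-0.4 -0.1 -0.7] M [-0.235  0.371  1.302] w 0.016
out 0.0281 lateral(world) [-0.0011 -0.0007 -0.0004] axis err deg 0.23 lat tool [ 0.     0.001 -0.001]
theta 69.0
```

Request:
carry_out([
  [0,0,0,0,0,0],
  [0,0,0,0,0,0],
  [0,0,0,0,0,0],
  [0,0,0,0,0,0],
  [0,0,0,0,0,0],
], hand=0.25)

```text
t: 19.65
eef_pos: [0.4857, 0.1541, 0.1229]
ee_rot: [-1.22, 1.221, 0.125]
force: [0.2, 0.3, 0.2]
width: 0.0501
```

Request:
carry_out([
  [0,0,0,0,0,0],
  [0,0,0,0,0,0],
  [0,0,0,0,0,0],
  [0,0,0,0,0,0],
  [0,0,0,0,0,0],
])

```text
t: 20.15
eef_pos: [0.4856, 0.1539, 0.1228]
ee_rot: [-1.221, 1.221, 0.124]
force: [0.5, -0.6, 0.5]
width: 0.0654
```

```bash
python3 st.py; python3 look.py 7
```

```text
t 20.15 q [ 0.792 -0.003 -0.98   0.611 -0.379 -1.564] F [-0.3 -0.7 -0.4] M [0.076 0.369 1.169] w 0.0654
out 0.0282 lateral(world) [-0.001  -0.0009 -0.0004] axis err deg 0.25 lat tool [ 0.      0.0008 -0.0011]
theta 69.3
t 20.15 q [ 0.79 -0.   -0.98  0.61 -0.38 -1.56] pos [0.48560339 0.15393171 0.12283178]
```

View pics/w7.png

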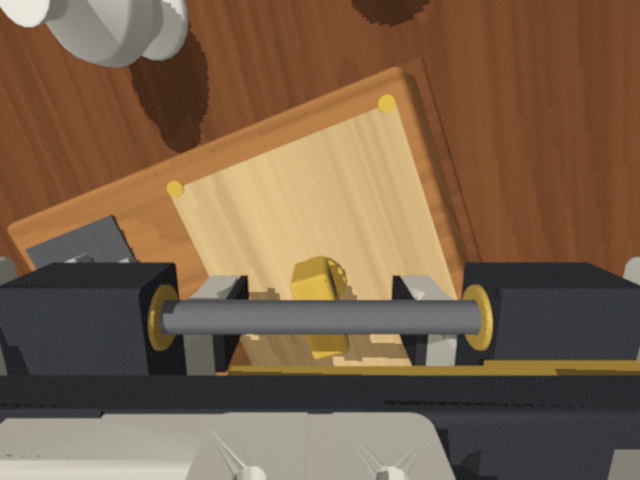

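Request:
carry_out([
  [0,0,0,-1,0,0],
  [0,0,0,-1,0,0],
  [0,0,0,-1,0,0],
  [0,0,0,-1,0,0],
  [0,0,0,-1,0,0],
])

```text
t: 20.7
eef_pos: [0.4856, 0.154, 0.1228]
ee_rot: [-1.582, 1.221, 0.124]
force: [-1.1, -0.2, 0.6]
width: 0.0655
```

Request:
carry_out([
  [0,0,0,-1,0,0],
  [0,0,0,-1,0,0],
  [0,0,0,-1,0,0],
  [0,0,0,-1,0,0],
  [0,0,0,-1,0,0],
])

```text
t: 21.2
eef_pos: [0.4856, 0.154, 0.1228]
ee_rot: [-1.946, 1.221, 0.124]
force: [0.7, 0.4, -0.2]
width: 0.0656
```

Request:
carry_out([
  [0,0,0,-1,0,0],
  [0,0,0,-1,0,0],
  [0,0,0,-1,0,0],
  [0,0,0,-1,0,0],
  [0,0,0,-1,0,0],
])

```text
t: 21.7
eef_pos: [0.4856, 0.154, 0.1228]
ee_rot: [-2.311, 1.221, 0.124]
force: [-0.8, 0.2, -0.3]
width: 0.0661
```

Request:
carry_out([
  [0,0,0,-1,0,0],
  [0,0,0,-1,0,0],
  [0,0,0,-1,0,0],
  [0,0,0,-1,0,0],
  [0,0,0,-1,0,0],
])

```text
t: 22.2
eef_pos: [0.4856, 0.154, 0.1228]
ee_rot: [-2.675, 1.221, 0.124]
force: [-0.8, -0.4, -0.2]
width: 0.0657
```

Request:
carry_out([
  [0,0,0,-1,0,0],
  [0,0,0,-1,0,0],
  [0,0,0,-1,0,0],
  [0,0,0,-1,0,0],
  [0,0,0,-1,0,0],
])

```text
t: 22.7
eef_pos: [0.4856, 0.1539, 0.1228]
ee_rot: [-3.039, 1.221, 0.124]
force: [-0.1, -0.2, -0.7]
width: 0.0659
```

Request:
carry_out([
  [0,0,0,-1,0,0],
  [0,0,0,-1,0,0],
  [0,0,0,-1,0,0],
  [0,0,0,-1,0,0],
  [0,0,0,-1,0,0],
])

```text
t: 23.2
eef_pos: [0.4856, 0.154, 0.1228]
ee_rot: [2.88, 1.221, 0.124]
force: [0.5, -0.1, 0.7]
width: 0.0657
```

Request:
carry_out([
  [0,0,0,-1,0,0],
  [0,0,0,-1,0,0],
  [0,0,0,-1,0,0],
  [0,0,0,-1,0,0],
  [0,0,0,-1,0,0],
])

```text
t: 23.7
eef_pos: [0.4856, 0.154, 0.1228]
ee_rot: [2.516, 1.221, 0.124]
force: [-0.3, 0.6, 0.3]
width: 0.0658
```

Request:
carry_out([
  [0,0,0,-1,0,0],
  [0,0,0,-1,0,0],
  [0,0,0,-1,0,0],
  [0,0,0,-1,0,0],
  [0,0,0,-1,0,0],
])

```text
t: 24.2
eef_pos: [0.4856, 0.154, 0.1229]
ee_rot: [2.151, 1.221, 0.124]
force: [-0.8, -0.3, 0.1]
width: 0.0656
```

Request:
carry_out([
  [0,0,0,-1,0,0],
  [0,0,0,-1,0,0],
  [0,0,0,-1,0,0],
  [0,0,0,-1,0,0],
  [0,0,0,-1,0,0],
])

```text
t: 24.7
eef_pos: [0.4856, 0.154, 0.1229]
ee_rot: [1.787, 1.221, 0.124]
force: [0.0, -0.1, 0.1]
width: 0.0657
```

Request:
carry_out([
  [0,0,0,-1,0,0],
  [0,0,0,0,0,0],
])

```text
t: 24.9
eef_pos: [0.4856, 0.154, 0.1228]
ee_rot: [1.713, 1.221, 0.123]
force: [-1.5, 1.0, -1.6]
width: 0.0654
```

```bash
python3 st.py; python3 look.py 8
```

```text
t 24.9 q [ 0.792 -0.003 -0.98   0.612 -0.379  1.784] F [ 1.  -1.9 -0.9] M [-0.063 -0.319 -1.18 ] w 0.0654
out 0.0282 lateral(world) [-0.0011 -0.0009 -0.0004] axis err deg 0.27 lat tool [ 0.     -0.0011  0.0009]
theta -98.9
t 24.9 q [ 0.79 -0.   -0.98  0.61 -0.38  1.78] pos [0.48555493 0.15396373 0.12282354]
```

View pics/w8.png

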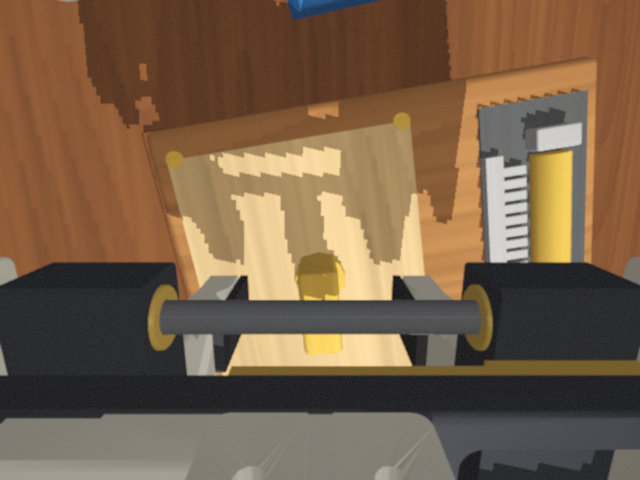

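Request:
carry_out([
  [0,0.03,-0.02,-0.8,0,0],
  [0,0,0,0,0,0],
  [0,0,0,0,0,0],
  [0,0,0,0,0,0],
  [0,0,0,0,0,0],
], hand=1)

```text
t: 25.45
eef_pos: [0.4866, 0.1546, 0.1232]
ee_rot: [1.668, 1.221, 0.123]
force: [0.2, -0.1, 0.5]
width: 0.0316
```

Request:
carry_out([
  [0,0,0,0,0,0],
  [0,0,0,0,0,0],
  [0,0,0,0,0,0],
  [0,0,0,0,0,0],
  [0,0,0,0,0,0],
])

```text
t: 25.95
eef_pos: [0.4858, 0.1548, 0.123]
ee_rot: [1.671, 1.221, 0.126]
force: [1.8, -0.3, -1.2]
width: 0.0159
```

```bash
python3 st.py
```

```text
t 25.95 q [ 0.793 -0.002 -0.977  0.608 -0.38   1.83 ] F [1.8 1.3 0.4] M [-0.1   -0.333 -0.69 ] w 0.0159
out 0.0282 lateral(world) [-0.0008 -0.0001 -0.0003] axis err deg 0.23 lat tool [ 0.     -0.0008  0.0001]
theta -96.4
```

Request:
carry_out([
  [0,0,0,1,0,0],
  [0,0,0,1,0,0],
  [0,0,0,1,0,0],
  [0,0,0,1,0,0],
  [0,0,0,1,0,0],
])

```text
t: 26.45
eef_pos: [0.4858, 0.1547, 0.123]
ee_rot: [2.031, 1.221, 0.124]
force: [-2.5, -0.2, 0.6]
width: 0.0157
```

```bash
python3 st.py
```

```text
t 26.45 q [ 0.793 -0.002 -0.977  0.609 -0.38   1.468] F [-1.5 -2.   0.9] M [-0.229 -0.769 -1.508] w 0.0157
out 0.0282 lateral(world) [-0.0008 -0.0001 -0.0003] axis err deg 0.25 lat tool [ 0.     -0.0007  0.0004]
theta -117.0
```

Request:
carry_out([
  [0,0,0,1,0,0],
  [0,0,0,1,0,0],
  [0,0,0,1,0,0],
  [0,0,0,1,0,0],
  [0,0,0,1,0,0],
])

```text
t: 26.95
eef_pos: [0.4858, 0.1547, 0.123]
ee_rot: [2.392, 1.221, 0.123]
force: [-2.1, 0.5, 1.6]
width: 0.0157
```

```bash
python3 st.py
```

```text
t 26.95 q [ 0.793 -0.002 -0.978  0.61  -0.381  1.105] F [-2.2 -1.5  0.4] M [-0.246 -1.281 -1.196] w 0.0157
out 0.0282 lateral(world) [-0.0008 -0.0001 -0.0003] axis err deg 0.27 lat tool [ 0.     -0.0006  0.0007]
theta -137.8
```

Request:
carry_out([
  [0,0,0,1,0,0],
  [0,0,0,1,0,0],
  [0,0,0,0,0,0],
])

```text
t: 27.25
eef_pos: [0.4857, 0.1547, 0.123]
ee_rot: [2.538, 1.221, 0.123]
force: [-2.7, 0.2, 1.8]
width: 0.0162
```

```bash
python3 st.py|head -1
```

```text
t 27.25 q [ 0.793 -0.002 -0.978  0.61  -0.381  0.958] F [-2.6 -1.4  1.2] M [-0.208 -1.442 -0.995] w 0.0162
```

Request:
carry_out([
  [0,0,0,1,0,0],
  [0,0,0,1,0,0],
  [0,0,0,0,0,0],
])

```text
t: 27.55
eef_pos: [0.4857, 0.1547, 0.123]
ee_rot: [2.675, 1.221, 0.122]
force: [-1.8, -0.1, 0.8]
width: 0.016
```

```bash
python3 st.py|head -1
```

```text
t 27.55 q [ 0.793 -0.002 -0.978  0.61  -0.381  0.821] F [-1.4 -0.8  1.2] M [-0.233 -1.576 -0.855] w 0.016
```

Request:
carry_out([
  [0,0,0,1,0,0],
  [0,0,0,1,0,0],
  [0,0,0,0,0,0],
])

```text
t: 27.85
eef_pos: [0.4857, 0.1547, 0.123]
ee_rot: [2.808, 1.221, 0.122]
force: [-0.9, 0.8, 1.5]
width: 0.0155
```

```bash
python3 st.py|head -1
```

```text
t 27.85 q [ 0.794 -0.002 -0.978  0.611 -0.381  0.687] F [-1.7 -1.  -0.1] M [-0.203 -1.69  -0.682] w 0.0155
```

Torque steady near 0.2 N m; continue in small steps.

Request:
carry_out([
  [0,0,0,1,0,0],
  [0,0,0,1,0,0],
  [0,0,0,0,0,0],
])

```text
t: 28.15
eef_pos: [0.4857, 0.1548, 0.123]
ee_rot: [2.938, 1.221, 0.122]
force: [-1.6, -1.0, 2.0]
width: 0.0154
```

```bash
python3 st.py|head -1
```

```text
t 28.15 q [ 0.794 -0.002 -0.978  0.611 -0.381  0.557] F [-2.5  0.6  1.1] M [-0.269 -1.783 -0.428] w 0.0154
```

Request:
carry_out([
  [0,0,0,1,0,0],
  [0,0,0,1,0,0],
  [0,0,0,0,0,0],
])

```text
t: 28.45
eef_pos: [0.4857, 0.1547, 0.123]
ee_rot: [3.067, 1.221, 0.122]
force: [-1.4, -0.3, 0.3]
width: 0.0152
```

```bash
python3 st.py|head -1
```

```text
t 28.45 q [ 0.794 -0.002 -0.978  0.611 -0.381  0.428] F [-0.8 -0.   1.3] M [-0.19  -1.76  -0.264] w 0.0152
```

Request:
carry_out([
  [0,0,0,1,0,0],
  [0,0,0,1,0,0],
  [0,0,0,0,0,0],
])

```text
t: 28.75
eef_pos: [0.4857, 0.1548, 0.1229]
ee_rot: [-3.088, 1.221, 0.122]
force: [-1.4, -0.9, 1.1]
width: 0.0156
```

```bash
python3 st.py|head -1
```

```text
t 28.75 q [ 0.794 -0.002 -0.978  0.611 -0.381  0.3  ] F [-1.6  0.8  0.9] M [-0.212 -1.867 -0.054] w 0.0156
```

Request:
carry_out([
  [0,0,0,1,0,0],
  [0,0,0,1,0,0],
  [0,0,0,0,0,0],
])

```text
t: 29.05
eef_pos: [0.4857, 0.1548, 0.1229]
ee_rot: [-2.961, 1.221, 0.122]
force: [-1.1, -0.1, 1.5]
width: 0.0155
```

```bash
python3 st.py|head -1
```

```text
t 29.05 q [ 0.794 -0.002 -0.978  0.611 -0.381  0.173] F [-1.8  0.   0.6] M [-0.256 -1.876  0.175] w 0.0155
```

Request:
carry_out([
  [0,0,0,1,0,0],
  [0,0,0,1,0,0],
  [0,0,0,0,0,0],
])

```text
t: 29.35
eef_pos: [0.4857, 0.1548, 0.1229]
ee_rot: [-2.834, 1.221, 0.122]
force: [-1.7, 0.2, 1.8]
width: 0.0159
```

```bash
python3 st.py|head -1
```

```text
t 29.35 q [ 0.794 -0.002 -0.978  0.611 -0.381  0.046] F [-2.2 -0.1  1. ] M [-0.139 -1.842  0.367] w 0.0159
```

Request:
carry_out([
  [0,0,0,1,0,0],
  [0,0,0,1,0,0],
  [0,0,0,0,0,0],
])

```text
t: 29.65
eef_pos: [0.4857, 0.1548, 0.123]
ee_rot: [-2.707, 1.221, 0.123]
force: [-1.1, 0.2, 1.2]
width: 0.0155
```

```bash
python3 st.py
```

```text
t 29.65 q [ 0.794 -0.002 -0.978  0.611 -0.381 -0.081] F [-1.5 -0.1  0.6] M [-0.188 -1.794  0.626] w 0.0155
out 0.0282 lateral(world) [-0.0009 -0.     -0.0003] axis err deg 0.28 lat tool [-0.      0.0003  0.0009]
theta 154.4
```

Request:
carry_out([
  [0,0,0,1,0,0],
  [0,0,0,1,0,0],
  [0,0,0,0,0,0],
])

```text
t: 29.95
eef_pos: [0.4856, 0.1548, 0.1229]
ee_rot: [-2.581, 1.221, 0.123]
force: [-2.3, -0.0, 0.5]
width: 0.0155
```

```bash
python3 st.py|head -1
```

```text
t 29.95 q [ 0.794 -0.002 -0.978  0.611 -0.381 -0.207] F [-1.2  0.8  1.8] M [-0.186 -1.729  0.854] w 0.0155
```

Request:
carry_out([
  [0,0,0,1,0,0],
  [0,0,0,1,0,0],
  [0,0,0,0,0,0],
])

```text
t: 30.25
eef_pos: [0.4856, 0.1548, 0.1229]
ee_rot: [-2.455, 1.221, 0.123]
force: [-1.4, -0.8, 0.9]
width: 0.016
```

```bash
python3 st.py|head -1
```

```text
t 30.25 q [ 0.794 -0.002 -0.978  0.611 -0.38  -0.333] F [-1.3  1.2  0.5] M [-0.289 -1.565  1.017] w 0.016
```

Request:
carry_out([
  [0,0,0,1,0,0],
  [0,0,0,0,0,0],
])

```text
t: 30.45
eef_pos: [0.4856, 0.1548, 0.1229]
ee_rot: [-2.395, 1.221, 0.123]
force: [-1.6, 0.5, 1.5]
width: 0.0156
```

```bash
python3 st.py|head -1
```

```text
t 30.45 q [ 0.794 -0.002 -0.978  0.611 -0.38  -0.393] F [-1.9  0.2  1.1] M [-0.292 -1.6    1.077] w 0.0156
```

Request:
carry_out([
  [0,0,0,0.2,0,0],
])

```text
t: 30.55
eef_pos: [0.4856, 0.1549, 0.1229]
ee_rot: [-2.386, 1.221, 0.123]
force: [-2.0, 0.1, 2.0]
width: 0.0157
```

```bash
python3 st.py|head -1
```

```text
t 30.55 q [ 0.794 -0.002 -0.978  0.611 -0.38  -0.402] F [-2.5  0.6  1.1] M [-0.277 -1.492  1.104] w 0.0157
```

Request:
carry_out([
  [0,0,0,0.2,0,0],
])

```text
t: 30.65
eef_pos: [0.4856, 0.1549, 0.1229]
ee_rot: [-2.375, 1.221, 0.123]
force: [-2.2, -0.5, 0.6]
width: 0.0157
```

```bash
python3 st.py|head -1
```

```text
t 30.65 q [ 0.794 -0.002 -0.978  0.611 -0.38  -0.414] F [-1.3  1.4  1.2] M [-0.317 -1.49   1.131] w 0.0157
```

Request:
carry_out([
  [0,0,0,1,0,0],
])

```text
t: 30.75
eef_pos: [0.4856, 0.1549, 0.123]
ee_rot: [-2.306, 1.221, 0.123]
force: [-1.6, -0.3, 1.6]
width: 0.0159
```

```bash
python3 st.py|head -1
```

```text
t 30.75 q [ 0.794 -0.002 -0.978  0.611 -0.38  -0.483] F [-2.1  0.8  0.6] M [-0.319 -1.409  1.206] w 0.0159
```

Request:
carry_out([
  [0,0,0,0.1,0,0],
])

```text
t: 30.85
eef_pos: [0.4856, 0.1549, 0.1229]
ee_rot: [-2.299, 1.221, 0.123]
force: [-0.5, -0.1, 1.8]
width: 0.0158
```

```bash
python3 st.py|head -1
```

```text
t 30.85 q [ 0.794 -0.002 -0.978  0.611 -0.38  -0.489] F [-1.8 -0.1 -0.1] M [-0.32  -1.437  1.244] w 0.0158
```

Request:
carry_out([
  [0,0,0,0.1,0,0],
])

```text
t: 30.95
eef_pos: [0.4856, 0.1549, 0.1229]
ee_rot: [-2.294, 1.221, 0.122]
force: [-1.1, -0.6, 1.0]
width: 0.0158
```

```bash
python3 st.py|head -1
```

```text
t 30.95 q [ 0.794 -0.002 -0.978  0.611 -0.38  -0.494] F [-1.3  0.9  0.1] M [-0.342 -1.447  1.222] w 0.0158
```

Request:
carry_out([
  [0,0,0,-1,0,0],
  [0,0,0,-1,0,0],
  [0,0,0,-1,0,0],
  [0,0,0,-1,0,0],
  [0,0,0,0,0,0],
])

```text
t: 31.45
eef_pos: [0.4857, 0.1549, 0.1229]
ee_rot: [-2.592, 1.221, 0.123]
force: [-1.3, 0.4, 0.8]
width: 0.0156
```

```bash
python3 st.py
```

```text
t 31.45 q [ 0.794 -0.002 -0.978  0.611 -0.38  -0.196] F [-1.1 -0.   1. ] M [-0.206 -1.793  0.751] w 0.0156
out 0.0282 lateral(world) [-0.0009  0.     -0.0003] axis err deg 0.28 lat tool [-0.      0.0004  0.0009]
theta 147.8
```

Request:
carry_out([
  [0,0,0,0,0,0],
  [0,0,0,0,0,0],
  [0,0,0,0,0,0],
  [0,0,0,0,0,0],
  [0,0,0,0,0,0],
], hand=0.25)

```text
t: 31.95
eef_pos: [0.4858, 0.1547, 0.1229]
ee_rot: [-2.588, 1.221, 0.122]
force: [0.4, 0.4, -0.5]
width: 0.0501
```

Request:
carry_out([
  [0,0,0,0,0,0],
  [0,0,0,0,0,0],
  [0,0,0,0,0,0],
  [0,0,0,0,0,0],
  [0,0,0,0,0,0],
])

```text
t: 32.45
eef_pos: [0.4859, 0.1547, 0.1229]
ee_rot: [-2.588, 1.221, 0.122]
force: [0.2, -0.0, -0.5]
width: 0.0651
```

```bash
python3 st.py; python3 look.py 9
```

```text
t 32.45 q [ 0.793 -0.002 -0.978  0.611 -0.381 -0.2  ] F [ 0.6  0.  -0.1] M [ 0.013 -1.058  0.697] w 0.0651
out 0.0281 lateral(world) [-0.0008 -0.0001 -0.0003] axis err deg 0.3 lat tool [0.     0.0005 0.0007]
theta 147.5
t 32.45 q [ 0.79 -0.   -0.98  0.61 -0.38 -0.2 ] pos [0.48586945 0.15469186 0.12292197]
```

View pics/w9.png

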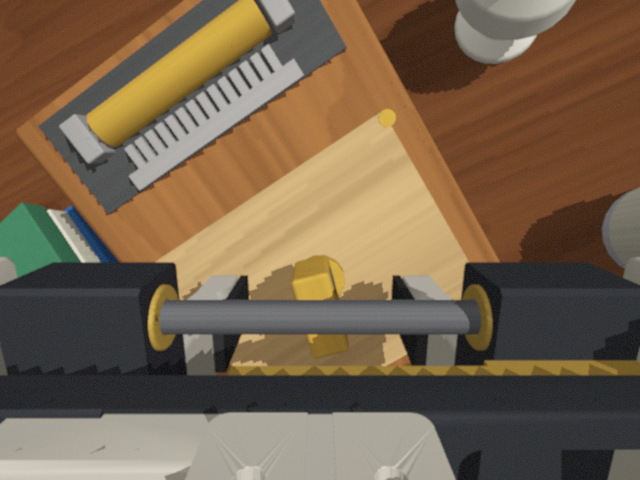

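Request:
carry_out([
  [-0.5,0,0,0,0,0],
  [-0.7,0,0,0,0,0],
  [-0.7,0,0,0,0,0],
  [-0.7,0,0,0,0,0],
  [0,0,0,0,0,0],
])

```text
t: 33.0
eef_pos: [0.4483, 0.1495, 0.2226]
ee_rot: [-2.592, 1.226, 0.117]
force: [0.2, -0.0, -0.5]
width: 0.0656
```

Request:
carry_out([
  [0,0,0,0,0,0],
  [0,0,0,0,0,0],
  [0,0,0,0,0,0],
])

```text
t: 33.3
eef_pos: [0.448, 0.1494, 0.2219]
ee_rot: [-2.591, 1.226, 0.119]
force: [-0.7, 0.6, 0.4]
width: 0.0655
```

```bash
python3 st.py; python3 look.py 10; python3 - <<'E'
from station import cams
import cv2
f=cams.grab_frame("side"); cv2.imwrite("pics/side1.png",f["pixels"][:,:,::-1])
E
```

```text
t 33.3 q [ 0.935 -0.201 -0.815  0.37  -0.75  -0.042] F [-0.6 -0.4  0.8] M [-0.015 -1.124  0.744] w 0.0655
out 0.1342 lateral(world) [-0.0026 -0.0005 -0.0009] axis err deg 0.46 lat tool [0.     0.0016 0.0023]
theta 147.5
t 33.3 q [ 0.94 -0.2  -0.82  0.37 -0.75 -0.04] pos [0.44803088 0.14939363 0.22190551]
```

View pics/w10.png

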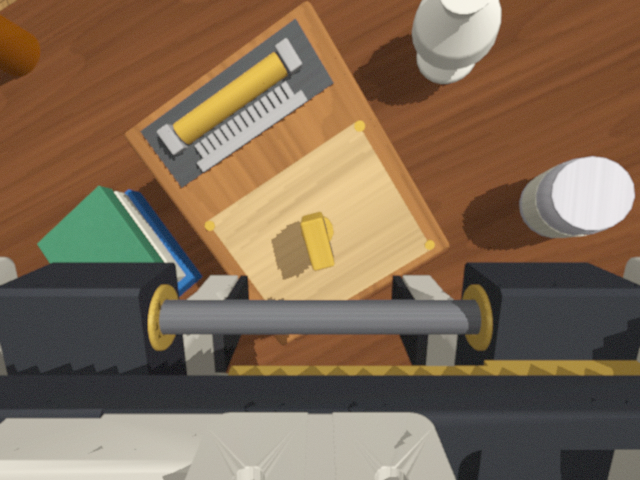

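View pics/side1.png

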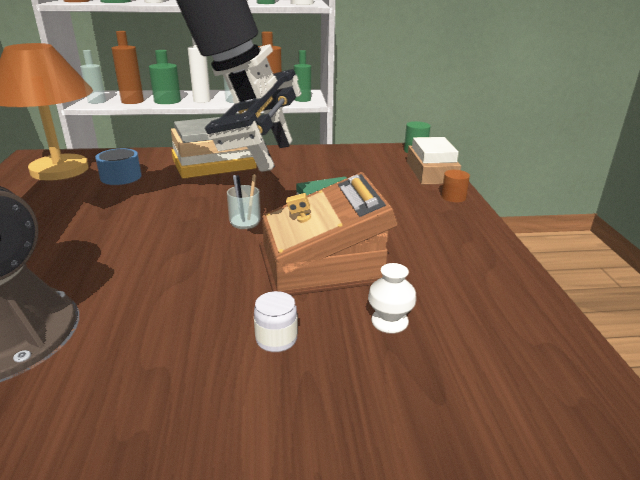

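```bash
python3 -c "
from station import arm
print(arm.job_done())"
```

```text
the job is handed in; nothing more can be done
None
```

I wound the music box up to its stop, let go of the key and handed the job in at about 33 s. I never saw the drum angle directly, so "fully wound" rests on the torque and angle checks below.

- **Winding:** I used three grips at 40 N, with net turns of about 2.1, 1.85 and 1.8 rad. That adds up to about 5.8 rad, so the spring would have started near 0.8 rad, which is within the stated range.
- **Partly wound check:** I let go twice between grips. At the second release the drum was at about 4.8 rad by the same estimate, inside the 2.6–6.2 window.
- **The stop:** The key torque stayed near 0.2 N m, then climbed steadily to about 0.33 N m with further turning. The key's spring-back gives a peak twist of about 0.54 rad, below the 0.8 limit. I eased back about 0.3 rad before opening the fingers.
- **Last checks:** The gripper was backed off about 10 cm, with only noise left on the force reading. The tin, pen jar, vase and books look unmoved in the side view.
- **Disagreements:**
  - The cameras put the case 3–6 mm lower than its stated height.
  - The third joint came within about 0.03–0.04 rad of its limit near the key, so I gripped about 13 mm further out than planned. The grip still held.
  - Single torque readings scattered by about ±0.05 N m, so I judged the stop from several readings.

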